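# Hang the wide gauge in the dough sheeter's roller gap

### The job

Check the roller gap of the small bench dough sheeter: take the gauge with the widest blade from the rack and lower its blade into the gap between the two rollers, near the middle of their length, until its stop plate sits flat on both rollers. Lower it gently, do not drop it in, then let go and leave it standing there. Leave the two narrower gauges in the rack.

Things in the scene. Friction and masses are not known exactly. Their poses are not given: they have to be found in the camera images.
- wide_gauge: Gauge to use: upright steel blade under a level stop plate, black grip on top. Origin: centre of the plate's underside; x across the blade's thickness, y along its width, z up. Plate 76 (x) x 54 (y) x 6 mm thick. Blade 8 x 54 mm, reaching 55 mm below the origin (last 12 mm: 5 x 48 mm). Grip 14 (x) x 30 (y) mm, from 6 to 52 mm above the origin: take it across x from above. 0.2 to 0.4 kg.
- medium_gauge: A bystander, stays in the rack: like the wide gauge, but blade and plate only 32 mm and grip 22 mm wide (y). The rack: two parallel level wooden rails, tops 90 mm above the table, 18 mm apart, 270 mm long. The three gauges hang between them in one row, in any order, centres about 80 mm apart, plates resting on the rails, y along the rails, blades down.
- narrow_gauge: A bystander, stays in the rack: like the wide gauge, but blade and plate only 18 mm and grip 14 mm wide (y); same origin, axes and other sizes.
- gap (a point): Middle of the sheeter's roller gap, level with the roller tops (125 mm above the table). Two fixed level steel rollers, 40 mm in diameter, 170 mm long; y along them, x across, z up. The gap is 18 mm wide, narrowest 20 mm below this point, open below to 70 mm. End cheeks are lower than the rollers. With the plate down on both rollers the gauge's origin is at this height. The machine is fixed.
There are look-alikes about, which are no part of the job. Leave any purple or red look-alike of the wide_gauge alone.

How it is judged (in metres and radians):
At the end, for the whole second after the job is handed in: The wide gauge stands upright (within 7 degrees) in the roller gap, stop plate down on the rollers (within 5 mm), within 12 mm of the gap's centre line and 35 mm of the rollers' middle, released and at rest; the other two gauges hang within 30 mm of where they started (x of wide_gauge in the frame of gap between -0.012 and 0.012 m and y of wide_gauge in the frame of gap between -0.035 and 0.035 m and z of wide_gauge in the frame of gap between -0.005 and 0.005 m and angle between wide_gauge's own z axis and vertical below 0.12 rad and linear speed of wide_gauge below 0.02 m/s and distance of each of medium_gauge, narrow_gauge from where it was at the start of the episode below 0.03 m); the robot touches nothing.
It fails at once if the wide gauge is dropped or rammed into the gap (its blade in the gap, moving faster than 0.5 m/s) (x of wide_gauge in the frame of gap between -0.03 and 0.03 m and y of wide_gauge in the frame of gap between -0.09 and 0.09 m and z of wide_gauge in the frame of gap between -0.02 and 0.045 m and linear speed of wide_gauge above 0.5 m/s).
It fails at once if a narrower gauge is taken out of the rack or shifted more than 40 mm (distance of any of medium_gauge, narrow_gauge from where it was at the start of the episode above 0.04 m).
It also fails if it takes over 40 s, if anything falls off the work surface, if the arm or the gripper's body presses on something with over 40 N, if the wrist force passes 120 N, or if a joint passes its speed limit or range.

### The arm

A 6-joint arm with a two-finger parallel gripper is mounted at the origin on the work surface. World frame = base frame: x ahead of the robot, y to its left, z up, the work surface at z = 0. Lengths are in m, angles in degrees, forces in N, time in s.
With the tool pointing down it reaches from about 0.25 to 0.8 m from the base axis. Payload 8.5 kg.
Tool frame: the origin (TCP) lies midway between the tips of the shut fingers; the grasp point (between the pads) lies 19 mm behind it; z points along the fingers, y is the direction in which the jaws open and shut (so a half turn about z gives the same grasp; the last joint's range is limited). The gripper opens to 85 mm and grips with 20 to 120 N. Pads are 22 mm wide; open, the fingers measure 114 mm over their backs; the gripper's body (76 mm by 85 mm) begins 54 mm behind the grasp point. The pads swing forward as they close: fully open they stand 13 mm farther back than shut.
Start: joints at [76.433, 13.648, -0.773, 75.585, 0, 90], TCP at [0.123, 0.51, 0.231] pointing down, gripper open.
Joint ranges: [-152.45, 152.45], [-59.26, 108.67], [-65.41, 83.53], [-104.44, 129.93], [-82.83, 76.93], [-180, 180]. Speed limits (degrees/s): [127.2, 127.2, 159.86, 180, 180, 180].

### API

Orientations are given as a 3x3 rotation matrix whose columns are the frame's x, y, z axes.
In Python, from rig import bot gives the robot as it stands.
- The arm moves only by the tool jog_arm, never from a script. Its argument "moves" is a list that holds one entry, the list of rows, each a list of 6 numbers: the shift along the tool's x, y, z in mm, then the turn, a rotation vector about the tool's x, y, z in degrees. In form: [[[tx, ty, tz, ax, ay, az], ...]]. A call has exactly 5 rows; each row shifts and turns the commanded pose from where the row before left it, along the tool's axes as they then stand; what a row does not reach is not made up. A row lasts 1/10 s, in which the tool goes at most 50 mm and 8.59 degrees, less where a joint would pass 70% of its speed; a pose out of reach is approached as far as the arm can. A call is refused whole if a number of a shift passes 50 or a number of a turn 8.59, either way. A call with a gripper value outside its range is refused whole. "hand" is the gripper's target within -1 to 1 (shut at 1, half-way at 0, fully open at -1), set as the call begins (left out, the last holds). The fingers move at their own pace and stop on an object; the grip force is fixed at half the most. Time passes only in rows, so rows that do not move let the fingers close, or fill a call up. It gives the time, the measured TCP pose, the force and the opening at its end, in the units of the state.
- bot.read_state(): the state, without advancing time (a new reading comes with each control period).
- bot.capture(name): name is "scene" or "top" or "wrist"; returns (picture, depth): 400x640x3 uint8, red, green, blue; 400x640 float32, m along the optical axis (not along the pixel's ray), 0 where there is no reading.
- bot.get_calibration(name): a dict with "fx", "fy", "cx", "cy" (pixels), "R" (3x3) and "t" (3): a world point X has camera coordinates R X + t; the wrist camera has in their place "tool_from_camera" (4x4, takes a point from camera to tool coordinates, whose origin is the TCP and whose axes are the flange's). Camera axes: x right, y down, z forward; pixel columns grow to the right and rows downward; lengths in m; the calibration is good to about 2 mm. A picture is of the moment at which its call begins: read the wrist's pose just before it. get_calibration takes no time and is no camera call.
- bot.close_job(): hands the job in, once; it reports no verdict.
The state is a dict: "t": time; "joint_positions": joint angles; "qvel": joint speeds; "effort": joint torques, N m; "tool_pos": TCP position; "tool_rot": TCP orientation; "ft_force": force on the tool from outside, world axes, zero at the start; "ft_torque": the same for the moment, N m; "gripper_width": finger opening in m.
Only numpy, scipy, OpenCV 4.12 (cv2) and the standard library are available. Lean on these libraries where they do the work, as an engineer would, in place of code of your own. Each camera call takes 0.05 s, during which the arm holds its last target.

## Working session

There is one attempt and no reset: what is moved stays moved. The work goes in short steps, Python scripts to look and compute and a tool call to move; the robot and the scene stay as the last step left them, time stands still between calls to the robot, and variables do not carry over. Pictures are saved under pics/ and viewed, and the job is handed in when it is done.

Besides the shell and the picture viewer there is one more tool, called after "Emit:" as name(argument=value, ...) on one line, values as JSON. jog_arm: Moves the arm, as the interface text tells. Its arguments: {"type":"object","properties":{"moves":{"type":"array"},"hand":{"type":"number"}},"required":["moves"]}

```bash
mkdir -p pics; ls; cat > h.py <<'E'
import numpy as np, cv2
from rig import bot
def save(n,p): cv2.imwrite('pics/'+n+'.png',cv2.cvtColor(p,cv2.COLOR_RGB2BGR))
def ray(c,u,v):
    d=np.array([(u-c['cx'])/c['fx'],(v-c['cy'])/c['fy'],1]); R=np.array(c['R']); return -R.T@np.array(c['t']), R.T@d
def onplane(c,u,v,z):
    o,d=ray(c,u,v); return o+d*(z-o[2])/d[2]
def pt(c,u,v,dep):
    o,d=ray(c,u,v); return o+d*dep
def cloud(c,dep):
    v,u=np.mgrid[0:dep.shape[0],0:dep.shape[1]]
    d=np.stack([(u-c['cx'])/c['fx'],(v-c['cy'])/c['fy'],np.ones(u.shape)],-1)*dep[...,None]
    return (d-np.array(c['t']))@np.array(c['R'])
E
python3 - <<'E'
from h import *
np.set_printoptions(precision=4,suppress=True)
for n in ['scene','top']:
    p,d=bot.capture(n); save(n+'0',p); np.savez('pics/'+n+'0.npz',p=p,d=d); c=bot.get_calibration(n); print(n,c,(d>0).mean())
s=bot.read_state(); print(s)
E
```

```text
pics
scene {'fx': 470.993668241637, 'fy': 470.993668241637, 'cx': 325.7919453501339, 'cy': 194.4609396069841, 'R': array([[ 0.3786,  0.9253,  0.0224],
       [ 0.5353, -0.1991, -0.8209],
       [-0.7551,  0.3228, -0.5707]]), 't': array([-0.2243, -0.1789,  1.5942])} 0.9726171875
top {'fx': 484.92114694645323, 'fy': 484.92114694645323, 'cx': 321.34923330797704, 'cy': 200.7280864361467, 'R': array([[-0.0272, -0.9996,  0.0023],
       [-0.9934,  0.0268, -0.1111],
       [ 0.111 , -0.0053, -0.9938]]), 't': array([0.0296, 0.5286, 1.4298])} 0.9957421875
{'t': 0.1, 'joint_positions': array([76.4328, 13.6761, -0.8127, 75.5835,  0.0016, 89.9982]), 'qvel': array([ 0.0338, -0.0846,  0.1008,  0.1171,  0.0084,  0.0971]), 'effort': array([ -0.001 , -53.9721,  34.7002,   0.0135,  -0.0001,   0.    ]), 'tool_pos': array([0.1231, 0.51  , 0.2308]), 'tool_rot': array([[-0.9721,  0.2346, -0.0003],
       [ 0.2346,  0.9721, -0.0012],
       [ 0.    , -0.0013, -1.    ]]), 'ft_force': array([ 0.7177,  0.4416, -0.1515]), 'ft_torque': array([-0.002 ,  0.0383, -0.0467]), 'gripper_width': 0.08554736903145481}
```

View pics/scene0.png

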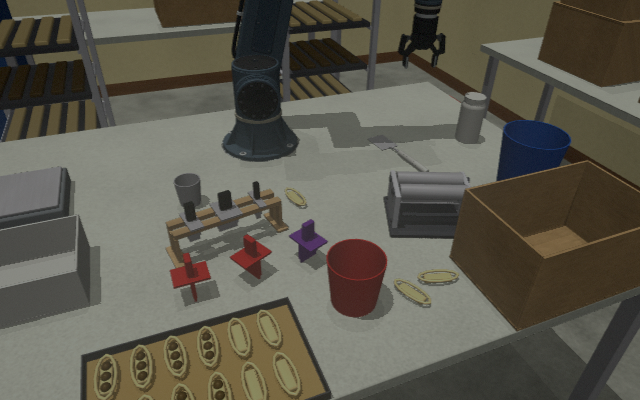

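View pics/top0.png

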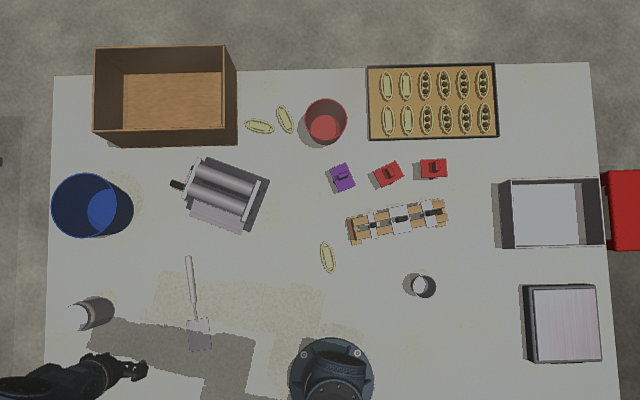

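```bash
python3 - <<'E'
from h import *
np.set_printoptions(precision=4,suppress=True)
z=np.load('pics/top0.npz');p,d=z['p'],z['d'];c=bot.get_calibration('top')
a=cv2.resize(p[190:250,335:455],None,fx=6,fy=6,interpolation=cv2.INTER_NEAREST)
save('rackcrop',a)
b=cv2.resize(p[145:245,165:280],None,fx=6,fy=5.9,interpolation=cv2.INTER_CUBIC)
save('rollcrop',b)
zs=np.load('pics/scene0.npz');save('racksc',cv2.resize(zs['p'][165:265,160:320],None,fx=5,fy=5,interpolation=cv2.INTER_CUBIC))
E
```

```text
(no output)
```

View pics/rackcrop.png

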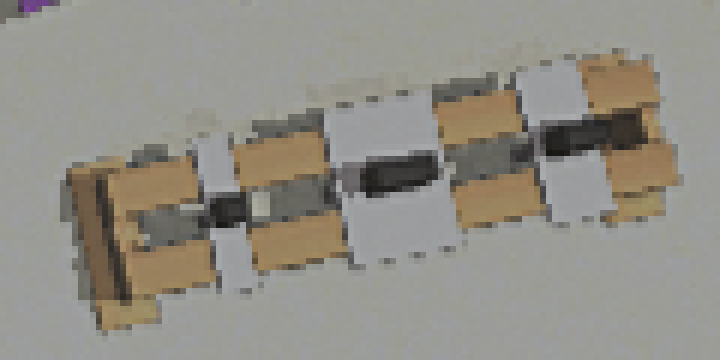

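View pics/rollcrop.png

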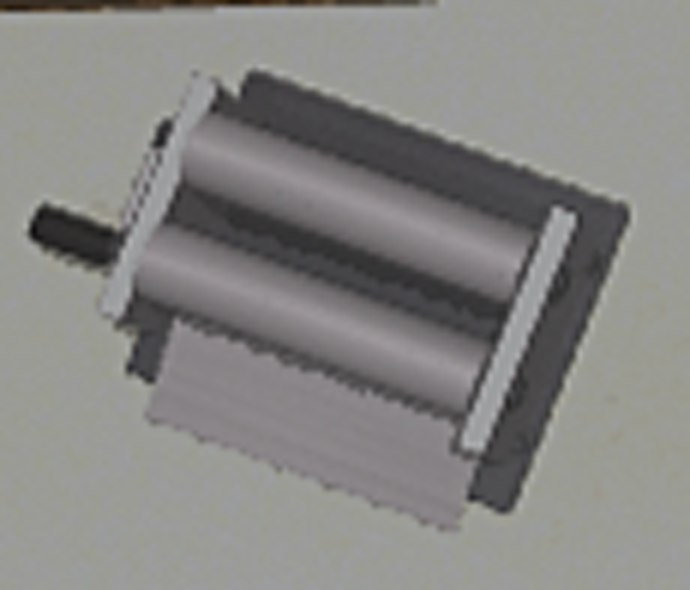

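View pics/racksc.png

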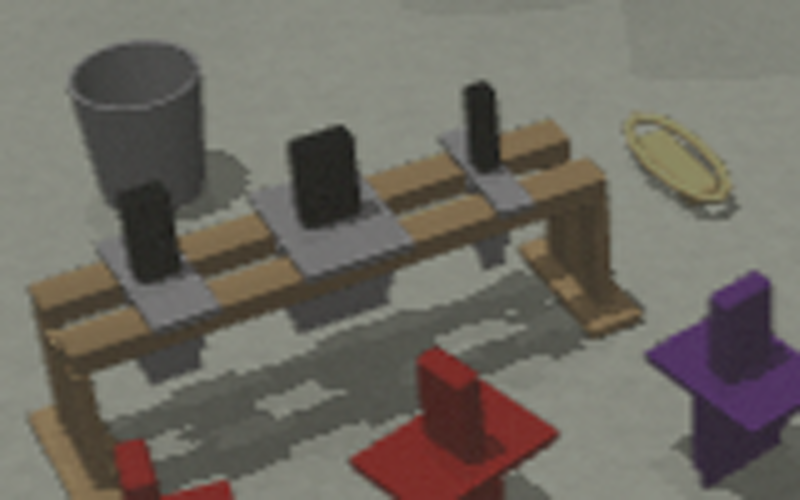

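Candidates in the top view are the middle grey gauge (400,219), the left one (373,225), the right one (432,213), the purple look-alike (342,178) and the red ones (388,174) and (433,168). The middle grey gauge has the widest plate and blade in both crops, so I choose it. Next I measure it and the gap.

```bash
python3 - <<'E'
from h import *
np.set_printoptions(precision=4,suppress=True)
for n,rb,gb in [('top',(190,250,335,455),(145,245,165,280)),('scene',(165,270,160,320),(160,240,380,480))]:
    z=np.load(f'pics/{n}0.npz');p,d=z['p'].astype(int),z['d'];c=bot.get_calibration(n)
    P=cloud(c,d)
    def box(b): 
        m=np.zeros(d.shape,bool);m[b[0]:b[1],b[2]:b[3]]=1;return m
    mx=p.max(-1);sat=mx-p.min(-1)
    H=P[...,2]
    # plates: grey bright at z~.096
    for nm,m in [('plate',box(rb)&(sat<25)&(mx>90)&(abs(H-.096)<.008)),('grip',box(rb)&(mx<70)&(H>.105)&(H<.16))]:
        k,l,st,ce=cv2.connectedComponentsWithStats(m.astype(np.uint8),connectivity=8)
        for i in range(1,k):
            if st[i,4]>12:
                q=P[l==i]; (cx,cy),wh,a=cv2.minAreaRect((q[:,:2]*1000).astype(np.float32))
                print(n,nm,ce[i],st[i,4],'mean',q.mean(0),'rect',cx,cy,wh,a,'zmed',np.median(q[:,2]),q[:,2].max())
    m=box(gb)&(H>.113)&(H<.14)&(sat<30)
    q=P[m]; print(n,'rollers',len(q),q.mean(0),q[:,2].max(), np.percentile(q[:,2],[50,90,99]))
    print(cv2.minAreaRect((q[:,:2]*1000).astype(np.float32)))
    k,l,st,ce=cv2.connectedComponentsWithStats(m.astype(np.uint8),connectivity=4)
    for i in range(1,k):
        if st[i,4]>50:
            q=P[l==i]; print(ce[i],st[i,4],q.mean(0),cv2.minAreaRect((q[:,:2]*1000).astype(np.float32)))
E
```

```text
top plate [428.4274 213.3419] 234 mean [ 0.4772 -0.2898  0.0966] rect 478.228515625 -289.9733581542969 (75.5751953125, 31.696552276611328) 12.405024528503418 zmed 0.09645739813684913 0.10321305829408348
top plate [399.4964 219.2185] 421 mean [ 0.4626 -0.2062  0.0967] rect 462.6639709472656 -205.27029418945312 (75.93976593017578, 56.57851028442383) 9.80103588104248 zmed 0.09684947690342159 0.10282577247712106
top plate [370.3438 217.125 ] 64 mean [ 0.4708 -0.1231  0.0969] rect 469.0934143066406 -123.94647216796875 (32.67037582397461, 16.810922622680664) 11.130767822265625 zmed 0.09701831554695856 0.10359686774373573
top plate [373.4203 232.5942] 69 mean [ 0.4264 -0.1302  0.0963] rect 425.838134765625 -129.6761474609375 (30.932809829711914, 18.717947006225586) 10.133428573608398 zmed 0.09617329816997183 0.10268983878891386
top grip [430.8723 212.383 ] 47 mean [ 0.4764 -0.2875  0.1374] rect 476.5441589355469 -290.0913391113281 (11.739572525024414, 21.88374137878418) 6.0472187995910645 zmed 0.14058584704561036 0.14691243749685665
top grip [401.0877 218.5789] 57 mean [ 0.4613 -0.2037  0.1
[... 2023 characters left out ...]
2299194336) 8.908424377441406 zmed 0.12760774209349848 0.1431073664886109
scene rollers 1465 [0.6022 0.2884 0.1215] 0.1399318717935758 [0.1217 0.1263 0.1387]
((623.109619140625, 257.53839111328125), (200.60202026367188, 282.26641845703125), 58.708133697509766)
[429.4243 175.8591] 575 [0.5434 0.3059 0.1207] ((540.8012084960938, 312.701904296875), (180.84494018554688, 44.44325256347656), 72.27947235107422)
[432.088  188.3223] 602 [0.5953 0.2805 0.1208] ((595.096435546875, 285.9580993652344), (171.39642333984375, 32.02296447753906), 69.1812515258789)
[468.7171 225.5814] 258 [0.7561 0.2704 0.1262] ((755.3267822265625, 270.0705261230469), (6.512851238250732, 80.96395111083984), 89.94461059570312)
```

```bash
cat > rf.py <<'E'
from h import *
from scipy.optimize import least_squares
def fit(q,c0=(0.562,0.30)):
    # gauge frame: theta = heading of roller axis y ; s across
    def split(th,cc):
        y=np.array([np.cos(th),np.sin(th)]);x=np.array([y[1],-y[0]])
        r=q[:,:2]-cc; return r@x, r@y
    def res(v,full=False):
        s,yy=split(v[0],np.array(c0)); s=s-v[1]
        h=q[:,2]-0.105-v[2]
        return np.hypot(abs(s)-0.029,h)-0.020
    r=least_squares(res,[np.radians(68.5),0,0],loss='soft_l1',f_scale=0.003)
    th,off,dz=r.x; s,yy=split(th,np.array(c0)); s=s-off
    ok=abs(res(r.x))<0.004
    y=np.array([np.cos(th),np.sin(th)]);x=np.array([y[1],-y[0]])
    return th,off,dz,x,y,s,yy,ok
E
python3 - <<'E'
from rf import *
np.set_printoptions(precision=4,suppress=True)
for n,gb in [('top',(145,245,165,280)),('scene',(160,240,380,480))]:
    z=np.load(f'pics/{n}0.npz');p,d=z['p'].astype(int),z['d'];c=bot.get_calibration(n)
    P=cloud(c,d); m=np.zeros(d.shape,bool);m[gb[0]:gb[1],gb[2]:gb[3]]=1
    m&=(P[...,2]>.112)&(P[...,2]<.135)&(np.hypot(P[...,0]-.562,P[...,1]-.3)<.12)
    q=P[m]; th,off,dz,x,y,s,yy,ok=fit(q)
    print(n,len(q),ok.sum(),np.degrees(th),off,dz)
    for sg in(-1,1):
        t=yy[ok&(s*sg>0.01)&(s*sg<.05)&(q[:,2]>.117)]; print(sg,np.percentile(t,[0,1,2,50,98,99,100]))
    t=yy[ok&(q[:,2]>.12)]; mid=(np.percentile(t,1)+np.percentile(t,99))/2
    print('centre',np.array([.562,.3])+x*off+y*mid,mid)
E
```

```text
top 1803 1468 67.73400698880813 -0.0006691254100905364 0.0006505356482784201
-1 [-0.0934 -0.0837 -0.082   0.0004  0.083   0.0844  0.0905]
1 [-0.0953 -0.0847 -0.083  -0.0011  0.0813  0.0835  0.0922]
centre [0.5615 0.3006] 0.00040256499622531167
scene 1328 1207 68.09335056782864 0.0011752052690547452 -0.0007764868777171806
-1 [-0.0859 -0.0845 -0.0832 -0.0006  0.0802  0.082   0.0852]
1 [-0.0866 -0.0852 -0.0831 -0.0056  0.0755  0.0795  0.0848]
centre [0.5624 0.2979] -0.0017386635120527627
```

```bash
cat > plan.py <<'E'
from h import *
from scipy.spatial.transform import Rotation as R
def plan(goal,heading,n,start=None):
    """rows: straight line of TCP to goal, tool down with tool y at heading deg"""
    s=bot.read_state(); p=np.array(s['tool_pos']); M=np.array(s['tool_rot'])
    y=np.array([np.cos(np.radians(heading)),np.sin(np.radians(heading)),0]); z=np.array([0,0,-1.]); x=np.cross(y,z)
    G=np.column_stack([x,y,z]); rv=R.from_matrix(M.T@G).as_rotvec(degrees=True)
    print('t',s['t'],'pos',p.round(4),'head',np.degrees(np.arctan2(M[1,1],M[0,1])).round(2),'w',round(s['gripper_width'],4),'F',np.round(s['ft_force'],1),'rv',rv.round(2))
    rows=[]; p0=p.copy(); Mc=M.copy()
    for i in range(n):
        tgt=p0+(np.array(goal)-p0)*(i+1)/n
        sh=np.round(Mc.T@(tgt-p)*1000,1); r=np.round(rv/n,2)
        p=p+Mc@sh/1000; Mc=Mc@R.from_rotvec(r,degrees=True).as_matrix(); rows.append(list(map(float,sh))+list(map(float,r)))
    for i in range(0,n,5): print(rows[i:i+5])
    print('end',p.round(4))
E
python3 -c "
from plan import *
plan([.4625,-.2055,.235],10.6,20)"
```

```text
t 0.1 pos [0.1231 0.51   0.2308] head 76.43 w 0.0855 F [ 0.7  0.4 -0.2] rv [-7.000e-02  4.000e-02  6.583e+01]
[[-24.9, -30.8, -0.2, -0.0, 0.0, 3.29], [-26.6, -29.3, -0.1, -0.0, 0.0, 3.29], [-28.3, -27.8, -0.2, -0.0, 0.0, 3.29], [-29.8, -26.0, -0.2, -0.0, 0.0, 3.29], [-31.2, -24.4, -0.2, -0.0, 0.0, 3.29]]
[[-32.6, -22.4, -0.1, -0.0, 0.0, 3.29], [-33.8, -20.6, -0.2, -0.0, 0.0, 3.29], [-35.0, -18.6, -0.2, -0.0, 0.0, 3.29], [-35.9, -16.6, -0.2, -0.0, 0.0, 3.29], [-36.9, -14.5, -0.1, -0.0, 0.0, 3.29]]
[[-37.6, -12.3, -0.2, -0.0, 0.0, 3.29], [-38.3, -10.2, -0.2, -0.0, 0.0, 3.29], [-38.8, -7.9, -0.2, -0.0, 0.0, 3.29], [-39.2, -5.7, -0.1, -0.0, 0.0, 3.29], [-39.4, -3.5, -0.2, -0.0, 0.0, 3.29]]
[[-39.6, -1.1, -0.2, -0.0, 0.0, 3.29], [-39.6, 1.1, -0.2, -0.0, 0.0, 3.29], [-39.4, 3.3, -0.1, -0.0, 0.0, 3.29], [-39.2, 5.6, -0.2, -0.0, 0.0, 3.29], [-38.8, 7.9, -0.2, -0.0, 0.0, 3.29]]
end [ 0.4625 -0.2055  0.235 ]
```

Emit:
jog_arm(moves=[[[-25,-31,0,0,0,3.3],[-26.5,-29.5,0,0,0,3.3],[-28.5,-28,0,0,0,3.3],[-30,-26,0,0,0,3.3],[-31,-24.5,0,0,0,3.3]]], hand=-1)

```text
t: 0.6
tool_pos: [0.2081, 0.3291, 0.231]
tool_rot: [[-0.864, 0.503, -0.0], [0.503, 0.864, -0.0], [-0.0, -0.0, -1.0]]
ft_force: [0.2, 0.2, 0.6]
gripper_width: 0.0855
```

Emit:
jog_arm(moves=[[[-32.5,-22.5,0,0,0,3.3],[-34,-20.5,0,0,0,3.3],[-35,-18.5,0,0,0,3.3],[-36,-16.5,0,0,0,3.3],[-37,-14.5,0,0,0,3.3]]])

```text
t: 1.1
tool_pos: [0.2931, 0.1501, 0.2313]
tool_rot: [[-0.686, 0.728, 0.0], [0.728, 0.686, -0.0], [-0.0, 0.0, -1.0]]
ft_force: [0.6, 0.2, 1.1]
gripper_width: 0.0855
```

Emit:
jog_arm(moves=[[[-37.5,-12.5,0,0,0,3.3],[-38.5,-10,0,0,0,3.3],[-39,-8,0,0,0,3.3],[-39,-5.5,0,0,0,3.3],[-39.5,-3.5,0,0,0,3.3]]])

```text
t: 1.6
tool_pos: [0.3778, -0.0292, 0.2313]
tool_rot: [[-0.45, 0.893, 0.0], [0.893, 0.45, 0.0], [0.0, 0.0, -1.0]]
ft_force: [0.1, -0.3, 0.5]
gripper_width: 0.0854
```

```bash
python3 -c "
from plan import *
plan([.4625,-.2055,.235],10.6,5)"
```

```text
t 1.6 pos [ 0.3778 -0.0292  0.2313] head 26.77 w 0.0854 F [ 0.1 -0.3  0.5] rv [ 0.   -0.   16.17]
[[-39.1, -0.7, -0.7, 0.0, -0.0, 3.23], [-39.1, 1.4, -0.8, 0.0, -0.0, 3.23], [-38.9, 3.7, -0.7, 0.0, -0.0, 3.23], [-38.7, 5.8, -0.8, 0.0, -0.0, 3.23], [-38.3, 8.0, -0.7, 0.0, -0.0, 3.23]]
end [ 0.4625 -0.2055  0.235 ]
```

Emit:
jog_arm(moves=[[[-39,-0.5,0,0,0,3.2],[-39,1.5,0,0,0,3.2],[-38.5,3.5,0,0,0,3.2],[-38.5,6,0,0,0,3.2],[-38,8,0,0,0,3.2]]])

```text
t: 2.1
tool_pos: [0.4631, -0.2039, 0.231]
tool_rot: [[-0.187, 0.982, -0.0], [0.982, 0.187, 0.0], [0.0, -0.0, -1.0]]
ft_force: [0.2, 0.8, -0.2]
gripper_width: 0.0854
```

```bash
python3 -c "
from plan import *
s=bot.read_state(); p,d=bot.capture('wrist'); save('wr1',p); c=bot.get_calibration('wrist'); np.savez('pics/wr1.npz',p=p,d=d,pos=s['tool_pos'],rot=s['tool_rot']); print(c)
plan([.4625,-.2055,.235],10.6,5)"
```

```text
{'fx': 284.45394329347465, 'fy': 284.45394329347465, 'cx': 316.86903744727624, 'cy': 192.77809225086673, 'tool_from_camera': array([[-6.91216113e-05, -9.56595785e-01, -2.91418082e-01,
         7.31239461e-02],
       [ 9.99999702e-01,  1.57930320e-04, -7.55605375e-04,
         3.13553206e-04],
       [ 7.68832668e-04, -2.91418047e-01,  9.56595490e-01,
        -1.41920912e-01],
       [ 0.00000000e+00,  0.00000000e+00,  0.00000000e+00,
         1.00000000e+00]])}
t 2.15 pos [ 0.4658 -0.2082  0.2304] head 10.5 w 0.085 F [ 2.4 -3.2 -0.5] rv [ 0.04  0.15 -0.1 ]
[[0.6, -0.6, -0.9, 0.01, 0.03, -0.02], [0.7, -0.5, -0.9, 0.01, 0.03, -0.02], [0.6, -0.6, -0.9, 0.01, 0.03, -0.02], [0.7, -0.5, -0.9, 0.01, 0.03, -0.02], [0.6, -0.6, -1.0, 0.01, 0.03, -0.02]]
end [ 0.4625 -0.2055  0.235 ]
```

View pics/wr1.png

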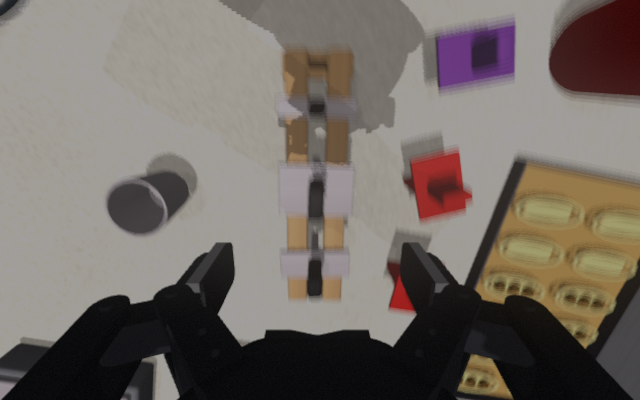

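The wrist view is slightly blurred. The wide gauge is at (316,190), with the narrow one at (317,105) and the medium one at (315,265). The rails are parallel to the tool x axis. I'll let the arm settle and measure again at rest.

Emit:
jog_arm(moves=[[[3,0,0,0,0,0],[0,0,0,0,0,0],[0,0,0,0,0,0],[0,0,0,0,0,0],[0,0,0,0,0,0]]])

```text
t: 2.65
tool_pos: [0.4622, -0.1987, 0.2317]
tool_rot: [[-0.191, 0.982, 0.0], [0.982, 0.191, -0.0], [-0.0, 0.0, -1.0]]
ft_force: [0.4, 1.1, -0.0]
gripper_width: 0.0854
```

```bash
cat >> h.py <<'E'
def wcloud(s,dep):
    c=bot.get_calibration('wrist');T=np.array(c['tool_from_camera'])
    v,u=np.mgrid[0:dep.shape[0],0:dep.shape[1]]
    q=np.stack([(u-c['cx'])/c['fx'],(v-c['cy'])/c['fy'],np.ones(u.shape)],-1)*dep[...,None]
    q=q@T[:3,:3].T+T[:3,3]
    return q@np.array(s['tool_rot']).T+np.array(s['tool_pos'])
E
python3 -c "
from plan import *
np.set_printoptions(precision=4,suppress=True)
s=bot.read_state(); p,d=bot.capture('wrist'); save('wr2',p)
P=wcloud(s,d);H=P[...,2];q=p.astype(int);mx=q.max(-1);sat=mx-q.min(-1)
reg=(np.hypot(P[...,0]-.463,P[...,1]+.206)<.14)
for nm,m in [('plate',reg&(sat<30)&(mx>100)&(abs(H-.096)<.006)),('griptop',reg&(mx<80)&(abs(H-.142)<.006))]:
    k,l,st,ce=cv2.connectedComponentsWithStats(m.astype(np.uint8))
    for i in range(1,k):
        if st[i,4]>40:
            a=P[l==i]; print(nm,ce[i],st[i,4],a.mean(0),cv2.minAreaRect((a[:,:2]*1000).astype(np.float32)))
plan([.4625,-.2055,.104],10.6,10)"
```

```text
plate [289.8855 107.9394] 594 [ 0.4239 -0.1334  0.0952] ((424.97601318359375, -133.4110870361328), (30.846357345581055, 17.945653915405273), 7.112998008728027)
plate [339.8463 109.47  ] 566 [ 0.4701 -0.1258  0.0952] ((468.8320007324219, -125.99762725830078), (31.260360717773438, 17.09054183959961), 9.922659873962402)
plate [313.9396 189.9406] 2979 [ 0.4611 -0.208   0.0952] ((461.5077209472656, -209.66952514648438), (76.0630111694336, 53.69428253173828), 9.8104887008667)
plate [313.1927 264.1576] 1396 [ 0.4763 -0.2922  0.0952] ((476.820556640625, -294.66412353515625), (75.38915252685547, 35.55474090576172), 12.503562927246094)
griptop [314.7819 109.3624] 298 [ 0.4473 -0.1297  0.1407] ((446.96490478515625, -129.50286865234375), (13.555256843566895, 13.72076416015625), 10.939290046691895)
griptop [314.0661 205.1715] 484 [ 0.4617 -0.2081  0.1408] ((461.8659362792969, -209.02626037597656), (13.09717845916748, 29.252979278564453), 8.824146270751953)
griptop [313.0885 288.3377] 305 [ 0.4766 -0.291   0.1404] ((476.8000793457031, -292.7338562011719), (13.611003875732422, 22.25234031677246), 10.760622024536133)
t 2.7 pos [ 0.4622 -0.1988  0.2316] head 10.98 w 0.0853 F [0.1 0.9 0.4] rv [0.02 0.02 0.38]
[[-0.7, -0.1, 12.8, 0.0, 0.0, 0.04], [-0.6, -0.1, 12.7, 0.0, 0.0, 0.04], [-0.7, -0.1, 12.8, 0.0, 0.0, 0.04], [-0.6, -0.1, 12.8, 0.0, 0.0, 0.04], [-0.7, -0.1, 12.7, 0.0, 0.0, 0.04]]
[[-0.6, -0.1, 12.8, 0.0, 0.0, 0.04], [-0.7, -0.1, 12.8, 0.0, 0.0, 0.04], [-0.6, -0.1, 12.7, 0.0, 0.0, 0.04], [-0.7, -0.1, 12.8, 0.0, 0.0, 0.04], [-0.6, -0.1, 12.7, 0.0, 0.0, 0.04]]
end [ 0.4625 -0.2054  0.104 ]
```

View pics/wr2.png

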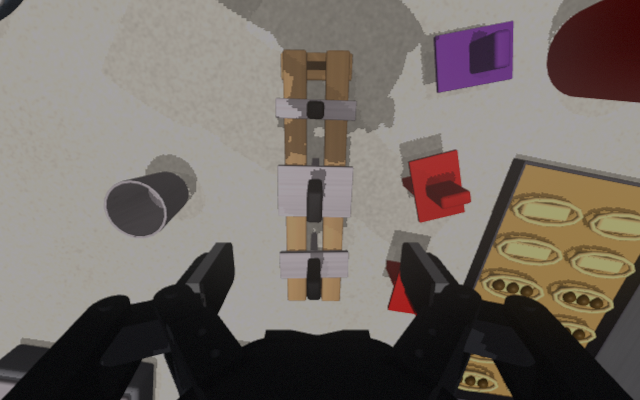

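The picture is sharp now. The middle plate at (314,190) measures 76 x 54 mm, so it is the wide gauge. Its grip centre is about (0.462, -0.2075).

Emit:
jog_arm(moves=[[[-3,0,12,0,0,0],[-3,0,15,0,0,0],[-2.6,0,15,0,0,0],[0,0,15,0,0,0],[0,0,15,0,0,0]]])

```text
t: 3.2
tool_pos: [0.4636, -0.2078, 0.1579]
tool_rot: [[-0.19, 0.982, -0.001], [0.982, 0.19, 0.0], [0.0, -0.001, -1.0]]
ft_force: [0.8, -0.7, -0.4]
gripper_width: 0.0855
```

Emit:
jog_arm(moves=[[[0,0,15,0,0,0],[0,0,15,0,0,0],[0,0,14,0,0,0],[0,0,8,0,0,0],[0,0,3,0,0,0]]])

```text
t: 3.7
tool_pos: [0.4633, -0.2076, 0.1032]
tool_rot: [[-0.19, 0.982, -0.001], [0.982, 0.19, 0.001], [0.001, -0.001, -1.0]]
ft_force: [0.2, -0.6, -0.7]
gripper_width: 0.0854
```

Emit:
jog_arm(moves=[[[0,0,0,0,0,0],[0,0,0,0,0,0],[0,0,0,0,0,0],[0,0,0,0,0,0],[0,0,0,0,0,0]]])

```text
t: 4.2
tool_pos: [0.4641, -0.2079, 0.1047]
tool_rot: [[-0.19, 0.982, 0.001], [0.982, 0.19, -0.0], [-0.0, 0.0, -1.0]]
ft_force: [0.1, -0.3, 0.2]
gripper_width: 0.0856
```

```bash
python3 -c "
from plan import *
p,d=bot.capture('wrist'); save('wr3',p)
plan([.462,-.2075,.104],10.6,5)"
```

```text
t 4.25 pos [ 0.4641 -0.2079  0.1046] head 10.93 w 0.0851 F [-0.4 -1.1 -0.5] rv [0.02 0.02 0.33]
[[0.2, -0.4, 0.1, 0.0, 0.0, 0.07], [0.1, -0.4, 0.1, 0.0, 0.0, 0.07], [0.2, -0.4, 0.2, 0.0, 0.0, 0.07], [0.1, -0.4, 0.1, 0.0, 0.0, 0.07], [0.2, -0.3, 0.1, 0.0, 0.0, 0.07]]
end [ 0.462  -0.2075  0.104 ]
```

View pics/wr3.png

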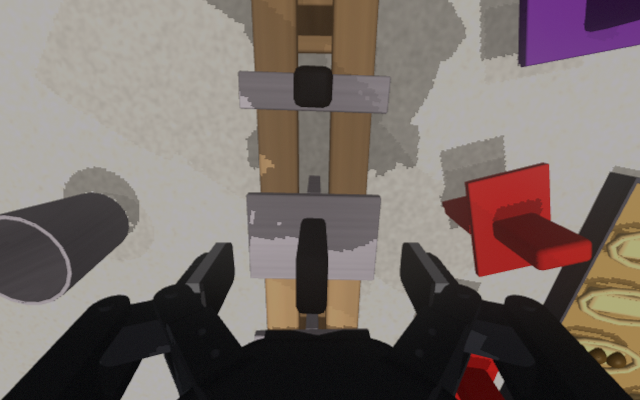

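The wide gauge's grip (312,265) lies between the open pads, which are centred at about column 317. I nudge 2 mm in -y and close.

Emit:
jog_arm(moves=[[[0,-1,0,0,0,0.2],[0,-0.8,0,0,0,0],[0,0,0,0,0,0],[0,0,0,0,0,0],[0,0,0,0,0,0]]])

```text
t: 4.75
tool_pos: [0.4621, -0.2082, 0.1043]
tool_rot: [[-0.186, 0.983, -0.0], [0.983, 0.186, -0.0], [-0.0, -0.0, -1.0]]
ft_force: [0.6, 0.1, 0.7]
gripper_width: 0.0857
```

Emit:
jog_arm(moves=[[[0,0,0,0,0,0],[0,0,0,0,0,0],[0,0,0,0,0,0],[0,0,0,0,0,0],[0,0,0,0,0,0]]], hand=1)

```text
t: 5.25
tool_pos: [0.4621, -0.2082, 0.1044]
tool_rot: [[-0.186, 0.983, -0.0], [0.983, 0.186, -0.0], [-0.0, -0.0, -1.0]]
ft_force: [-1.3, 1.6, 4.9]
gripper_width: 0.0135
```

Emit:
jog_arm(moves=[[[0,0,0,0,0,0],[0,0,0,0,0,0],[0,0,0,0,0,0],[0,0,0,0,0,0],[0,0,0,0,0,0]]])

```text
t: 5.75
tool_pos: [0.4622, -0.2082, 0.1044]
tool_rot: [[-0.186, 0.983, 0.0], [0.983, 0.186, -0.0], [-0.0, -0.0, -1.0]]
ft_force: [-0.4, -1.1, 0.6]
gripper_width: 0.0129
```

Emit:
jog_arm(moves=[[[0,0,-4,0,0,0],[0,0,-8,0,0,0],[0,0,-12,0,0,0],[0,0,-12,0,0,0],[0,0,-12,0,0,0]]])

```text
t: 6.25
tool_pos: [0.4624, -0.2082, 0.1537]
tool_rot: [[-0.186, 0.983, 0.001], [0.983, 0.186, -0.0], [-0.0, 0.001, -1.0]]
ft_force: [-0.5, 0.5, -3.3]
gripper_width: 0.0132
```

Emit:
jog_arm(moves=[[[0,0,-20,0,0,0],[0,0,-25,0,0,0],[0,0,-25,0,0,0],[0,0,-22,0,0,0],[0,0,-14,0,0,0]]])

```text
t: 6.75
tool_pos: [0.4625, -0.2083, 0.2611]
tool_rot: [[-0.186, 0.983, 0.002], [0.983, 0.186, -0.001], [-0.002, 0.002, -1.0]]
ft_force: [-0.2, 0.2, -4.4]
gripper_width: 0.013
```

```bash
python3 -c "
from plan import *
p,d=bot.capture('wrist'); save('wr4',p)
p,d=bot.capture('scene'); save('sc4',p)
plan([.562,.300,.26],-22.1,15)"
```

```text
t 6.85 pos [ 0.4631 -0.2085  0.2611] head 10.73 w 0.0131 F [ 0.6  0.4 -3.5] rv [ 0.24  0.08 32.83]
[[32.1, 12.8, 0.0, 0.02, 0.01, 2.19], [32.5, 11.6, 0.1, 0.02, 0.01, 2.19], [33.0, 10.3, 0.0, 0.02, 0.01, 2.19], [33.3, 9.0, 0.0, 0.02, 0.01, 2.19], [33.7, 7.8, 0.1, 0.02, 0.01, 2.19]]
[[33.9, 6.4, 0.0, 0.02, 0.01, 2.19], [34.2, 5.2, 0.1, 0.02, 0.01, 2.19], [34.3, 3.9, 0.0, 0.02, 0.01, 2.19], [34.4, 2.5, 0.1, 0.02, 0.01, 2.19], [34.5, 1.2, 0.1, 0.02, 0.01, 2.19]]
[[34.6, -0.1, 0.0, 0.02, 0.01, 2.19], [34.5, -1.4, 0.1, 0.02, 0.01, 2.19], [34.4, -2.7, 0.1, 0.02, 0.01, 2.19], [34.3, -4.1, 0.1, 0.02, 0.01, 2.19], [34.1, -5.3, 0.1, 0.02, 0.01, 2.19]]
end [0.562 0.3   0.26 ]
```

View pics/wr4.png

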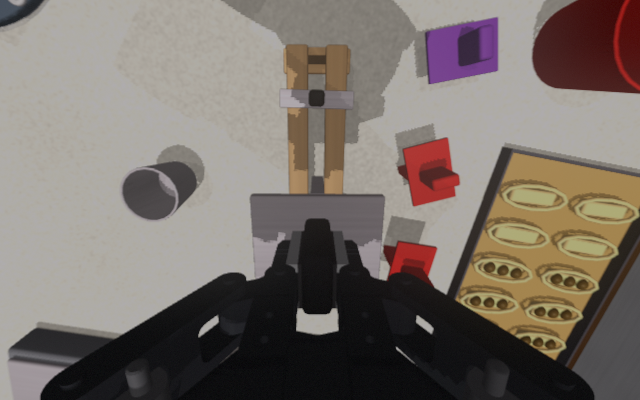

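View pics/sc4.png

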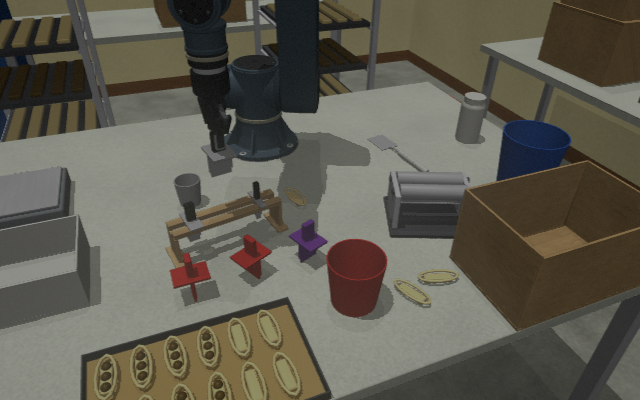

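The wide gauge (plate at (316,225) in the wrist view) hangs square in the jaws, and the other two are still in the rack. I now carry it to the gap.

Emit:
jog_arm(moves=[[[20,8,0,0,0,2.2],[32,12,0,0,0,2.2],[33,10.5,0,0,0,2.2],[33.5,9,0,0,0,2.2],[33.5,8,0,0,0,2.2]]])

```text
t: 7.35
tool_pos: [0.4933, -0.0505, 0.2578]
tool_rot: [[0.007, 1.0, -0.001], [1.0, -0.007, -0.0], [-0.0, -0.001, -1.0]]
ft_force: [0.3, 0.4, -3.9]
gripper_width: 0.0134
```

Emit:
jog_arm(moves=[[[34,6.5,0,0,0,2.2],[34,5,0,0,0,2.2],[34.5,4,0,0,0,2.2],[34.5,2.5,0,0,0,2.2],[34.5,1,0,0,0,2.2]]])

```text
t: 7.85
tool_pos: [0.5263, 0.1193, 0.2578]
tool_rot: [[0.197, 0.98, -0.001], [0.98, -0.197, -0.0], [-0.0, -0.001, -1.0]]
ft_force: [0.7, -0.5, -2.8]
gripper_width: 0.0139
```

```bash
python3 -c "
from plan import *
plan([.562,.300,.26],-22.1,5)"
```

```text
t 7.85 pos [0.5263 0.1193 0.2578] head -11.35 w 0.0139 F [ 0.7 -0.5 -2.8] rv [-0.04  0.03 10.75]
[[36.8, -0.1, -0.5, -0.01, 0.01, 2.15], [36.9, -1.5, -0.4, -0.01, 0.01, 2.15], [36.7, -2.9, -0.5, -0.01, 0.01, 2.15], [36.6, -4.3, -0.4, -0.01, 0.01, 2.15], [36.4, -5.6, -0.5, -0.01, 0.01, 2.15]]
end [0.562 0.3   0.26 ]
```

Stop about 60 mm short for a wrist look at the gap.

Emit:
jog_arm(moves=[[[36,0,0,0,0,2.1],[36,-1.5,0,0,0,2.1],[30,-2.5,0,0,0,2.2],[15,-2,0,0,0,2.2],[6,-1,0,0,0,2.2]]])

```text
t: 8.35
tool_pos: [0.5496, 0.2408, 0.2571]
tool_rot: [[0.375, 0.927, -0.001], [0.927, -0.375, -0.0], [-0.001, -0.001, -1.0]]
ft_force: [0.4, -1.0, -4.2]
gripper_width: 0.0134
```

Emit:
jog_arm(moves=[[[0,0,0,0,0,0],[0,0,0,0,0,0],[0,0,0,0,0,0],[0,0,0,0,0,0],[0,0,0,0,0,0]]])

```text
t: 8.85
tool_pos: [0.5498, 0.2385, 0.2584]
tool_rot: [[0.376, 0.927, 0.0], [0.927, -0.376, -0.0], [0.0, 0.0, -1.0]]
ft_force: [0.2, 0.2, -4.2]
gripper_width: 0.0133
```

```bash
python3 -c "
from rf import *
from plan import *
np.set_printoptions(precision=4,suppress=True)
s=bot.read_state(); p,d=bot.capture('wrist'); save('wr5',p)
P=wcloud(s,d)
m=(P[...,2]>.112)&(P[...,2]<.135)&(np.hypot(P[...,0]-.562,P[...,1]-.3)<.12)
q=P[m]; th,off,dz,x,y,ss,yy,ok=fit(q)
print(len(q),ok.sum(),np.degrees(th),off,dz)
t=yy[ok&(q[:,2]>.118)]; print(np.percentile(t,[1,99]))
print('centre at y=0',np.array([.562,.3])+x*off)
# held plate pose
q=p.astype(int);mx=q.max(-1);sat=mx-q.min(-1)
T=(P-s['tool_pos'])@np.array(s['tool_rot'])
m=(abs(T[...,2]-.0085)<.006)&(sat<30)&(np.hypot(T[...,0],T[...,1])<.06)
a=T[m];print('plate in tool',len(a),a.mean(0),cv2.minAreaRect((a[:,:2]*1000).astype(np.float32)))
A=np.c_[a[:,:2],np.ones(len(a))]; print('tilt',np.linalg.lstsq(A,a[:,2],rcond=None)[0])
plan([.562,.300,.26],-22.1,5)"
```

```text
13141 12900 67.72223350077462 -0.00033856216215561325 -0.0010775036222881265
[-0.0709  0.0817]
centre at y=0 [0.5617 0.3001]
plate in tool 6773 [0.0094 0.0004 0.0092] ((-0.5578441619873047, 0.5303955078125), (53.60503387451172, 76.46622467041016), 0.09254460781812668)
tilt [0.0114 0.0004 0.0091]
t 8.9 pos [0.5498 0.2386 0.2585] head -22.08 w 0.0132 F [ 0.2  0.2 -2.8] rv [ 0.01 -0.    0.02]
[[12.3, -2.4, -0.3, 0.0, -0.0, 0.0], [12.3, -2.3, -0.3, 0.0, -0.0, 0.0], [12.3, -2.4, -0.3, 0.0, -0.0, 0.0], [12.3, -2.3, -0.3, 0.0, -0.0, 0.0], [12.3, -2.4, -0.3, 0.0, -0.0, 0.0]]
end [0.562 0.3   0.26 ]
```

View pics/wr5.png

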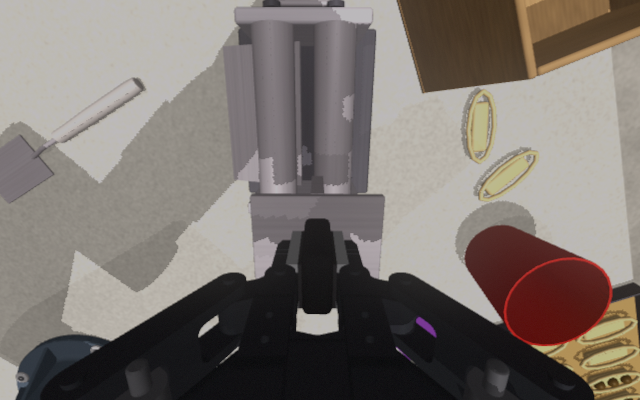

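The wrist view shows the two rollers, with the gap at column 308. The held plate is level and centred in the jaws. All three views agree on a gap centre of (0.562, 0.300) and an axis at 67.8 degrees.

Emit:
jog_arm(moves=[[[10,-2,0,0,0,0],[18,-4,0,0,0,0],[18,-4,0,0,0,0],[11,-2,0,0,0,0],[4.5,-0.5,0,0,0,0]]])

```text
t: 9.4
tool_pos: [0.5614, 0.3027, 0.2578]
tool_rot: [[0.374, 0.927, -0.0], [0.927, -0.374, -0.0], [-0.0, -0.0, -1.0]]
ft_force: [-0.3, -0.5, -4.0]
gripper_width: 0.0129
```

Emit:
jog_arm(moves=[[[0,0,5,0,0,0],[0,0,10,0,0,0],[0,0,15,0,0,0],[0,0,10,0,0,0],[0,0,5,0,0,0]]])

```text
t: 9.9
tool_pos: [0.5607, 0.2998, 0.2118]
tool_rot: [[0.376, 0.927, -0.002], [0.927, -0.376, -0.001], [-0.002, -0.001, -1.0]]
ft_force: [-0.3, 0.1, -3.0]
gripper_width: 0.0134
```

Emit:
jog_arm(moves=[[[0,0,0,0,0,0],[0,0,0,0,0,0],[0,0,0,0,0,0],[0,0,0,0,0,0],[0,0,0,0,0,0]]])

```text
t: 10.4
tool_pos: [0.5615, 0.3008, 0.2136]
tool_rot: [[0.376, 0.927, 0.001], [0.927, -0.376, 0.0], [0.0, 0.0, -1.0]]
ft_force: [1.1, 0.0, -3.3]
gripper_width: 0.0134
```

```bash
python3 -c "
from rf import *
from plan import *
np.set_printoptions(precision=4,suppress=True)
s=bot.read_state(); p,d=bot.capture('wrist'); save('wr6',p)
P=wcloud(s,d)
m=(P[...,2]>.112)&(P[...,2]<.135)&(np.hypot(P[...,0]-.562,P[...,1]-.3)<.12)
q=P[m]; th,off,dz,x,y,ss,yy,ok=fit(q)
print(len(q),ok.sum(),np.degrees(th),off,dz)
C=np.array([.562,.3])+x*off; r=s['tool_pos'][:2]-C; print('tcp in gap frame x,y',r@x,r@y)
plan([.5617,.300,.14],-22.1,5)"
```

```text
8845 8616 67.78653537218852 -0.0002742944954292194 -0.001092140761089353
tcp in gap frame x,y -0.000497055233387109 0.0005114955049497791
t 10.45 pos [0.5614 0.3008 0.2135] head -22.06 w 0.0131 F [ 0.2  0.4 -3.3] rv [ 0.02 -0.01  0.04]
[[-0.1, 0.1, 14.7, 0.0, -0.0, 0.01], [-0.2, 0.1, 14.7, 0.0, -0.0, 0.01], [-0.1, 0.1, 14.7, 0.0, -0.0, 0.01], [-0.1, 0.1, 14.7, 0.0, -0.0, 0.01], [-0.1, 0.1, 14.7, 0.0, -0.0, 0.01]]
end [0.5617 0.3    0.14  ]
```

View pics/wr6.png

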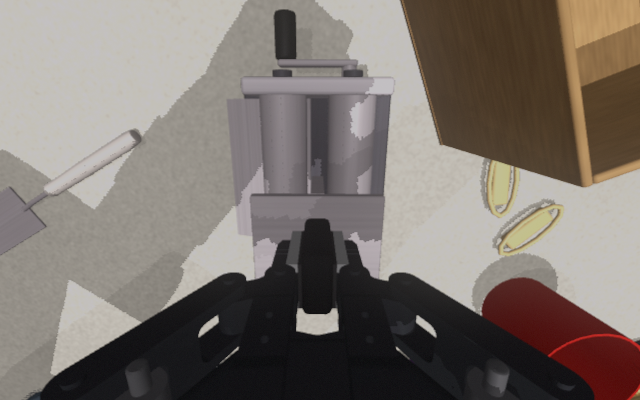

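The gap (column 318) lines up with the plate's middle (317), within about 0.5 mm. I lower gently: about 68 mm, then in small steps.

Emit:
jog_arm(moves=[[[0,0,6,0,0,0],[0,0,8,0,0,0],[0,0,8,0,0,0],[0,0,8,0,0,0],[0,0,8,0,0,0]]])

```text
t: 10.95
tool_pos: [0.5612, 0.3006, 0.1742]
tool_rot: [[0.376, 0.927, -0.001], [0.927, -0.376, -0.0], [-0.001, -0.0, -1.0]]
ft_force: [0.4, 0.1, -3.7]
gripper_width: 0.0131
```

Emit:
jog_arm(moves=[[[0,0,7,0,0,0],[0,0,7,0,0,0],[0,0,6,0,0,0],[0,0,4,0,0,0],[0,0,3,0,0,0]]])

```text
t: 11.45
tool_pos: [0.5613, 0.3007, 0.148]
tool_rot: [[0.376, 0.927, -0.0], [0.927, -0.376, -0.0], [-0.0, -0.0, -1.0]]
ft_force: [0.5, 0.0, -3.4]
gripper_width: 0.0133
```

Emit:
jog_arm(moves=[[[0,0,1,0,0,0],[0,0,1,0,0,0],[0,0,1,0,0,0],[0,0,0.5,0,0,0],[0,0,0,0,0,0]]])

```text
t: 11.95
tool_pos: [0.5614, 0.3007, 0.1448]
tool_rot: [[0.376, 0.927, 0.0], [0.927, -0.376, -0.0], [-0.0, 0.0, -1.0]]
ft_force: [-0.2, 0.4, -4.0]
gripper_width: 0.0137
```

No contact yet and no side force. I continue in 1 mm steps.

Emit:
jog_arm(moves=[[[0,0,1,0,0,0],[0,0,1,0,0,0],[0,0,1,0,0,0],[0,0,0.5,0,0,0],[0,0,0,0,0,0]]])

```text
t: 12.45
tool_pos: [0.5613, 0.3006, 0.1412]
tool_rot: [[0.376, 0.927, -0.0], [0.927, -0.376, -0.0], [-0.0, -0.0, -1.0]]
ft_force: [0.3, 0.5, -2.6]
gripper_width: 0.0132
```

Emit:
jog_arm(moves=[[[0,0,0.5,0,0,0],[0,0,0.5,0,0,0],[0,0,0.5,0,0,0],[0,0,0,0,0,0],[0,0,0,0,0,0]]])

```text
t: 12.95
tool_pos: [0.5613, 0.3007, 0.1398]
tool_rot: [[0.376, 0.927, -0.0], [0.927, -0.376, -0.0], [-0.0, -0.0, -1.0]]
ft_force: [-1.2, -0.0, -3.2]
gripper_width: 0.0132
```

Emit:
jog_arm(moves=[[[0,0,0.5,0,0,0],[0,0,0.5,0,0,0],[0,0,0,0,0,0],[0,0,0,0,0,0],[0,0,0,0,0,0]]])

```text
t: 13.45
tool_pos: [0.5614, 0.3007, 0.1394]
tool_rot: [[0.376, 0.927, 0.001], [0.927, -0.376, 0.0], [0.0, 0.0, -1.0]]
ft_force: [-2.7, -1.7, 5.2]
gripper_width: 0.0129
```

The force went from -3 to +5 N at TCP z = 0.1394, so the plate is on the rollers. Now I release.

Emit:
jog_arm(moves=[[[0,0,0,0,0,0],[0,0,0,0,0,0],[0,0,0,0,0,0],[0,0,0,0,0,0],[0,0,0,0,0,0]]], hand=0)

```text
t: 13.95
tool_pos: [0.5613, 0.3007, 0.1387]
tool_rot: [[0.376, 0.927, -0.0], [0.927, -0.376, -0.0], [-0.0, -0.0, -1.0]]
ft_force: [0.6, 0.4, -0.3]
gripper_width: 0.0428
```

Emit:
jog_arm(moves=[[[0,0,-3,0,0,0],[0,0,-8,0,0,0],[0,0,-15,0,0,0],[0,0,-20,0,0,0],[0,0,-25,0,0,0]]])

```text
t: 14.45
tool_pos: [0.561, 0.3005, 0.2106]
tool_rot: [[0.376, 0.927, -0.001], [0.927, -0.376, -0.001], [-0.001, -0.001, -1.0]]
ft_force: [0.2, -0.3, -0.7]
gripper_width: 0.0428
```

Emit:
jog_arm(moves=[[[-10,0,-25,0,0,0],[-20,0,-20,0,0,0],[-25,0,-10,0,0,0],[-15,0,0,0,0,0],[-5,0,0,0,0,0]]])

```text
t: 14.95
tool_pos: [0.5328, 0.2301, 0.2653]
tool_rot: [[0.377, 0.926, 0.001], [0.926, -0.377, 0.0], [0.0, 0.001, -1.0]]
ft_force: [-0.5, -0.0, 0.2]
gripper_width: 0.0427
```

Emit:
jog_arm(moves=[[[0,0,0,0,0,0],[0,0,0,0,0,0],[0,0,0,0,0,0],[0,0,0,0,0,0],[0,0,0,0,0,0]]])

```text
t: 15.45
tool_pos: [0.5332, 0.2316, 0.2644]
tool_rot: [[0.375, 0.927, -0.001], [0.927, -0.375, -0.0], [-0.0, -0.0, -1.0]]
ft_force: [-0.3, 0.4, -0.2]
gripper_width: 0.0429
```

```bash
python3 -c "
from rf import *
from plan import *
np.set_printoptions(precision=4,suppress=True)
s=bot.read_state(); p,d=bot.capture('wrist'); save('wr7',p)
P=wcloud(s,d);H=P[...,2];q=p.astype(int);mx=q.max(-1);sat=mx-q.min(-1)
C=np.array([.5617,.300]);th=np.radians(67.8);y=np.array([np.cos(th),np.sin(th)]);x=np.array([y[1],-y[0]])
m=(abs(H-.131)<.0045)&(sat<30)&(np.hypot(P[...,0]-C[0],P[...,1]-C[1])<.055)
a=P[m]; G=np.c_[(a[:,:2]-C)@x,(a[:,:2]-C)@y]; print('plate',len(a),a.mean(0),cv2.minAreaRect((G*1000).astype(np.float32)),np.linalg.lstsq(np.c_[G,np.ones(len(G))],a[:,2],rcond=None)[0])
m=(abs(H-.177)<.005)&(mx<80)&(np.hypot(P[...,0]-C[0],P[...,1]-C[1])<.04)
a=P[m]; G=np.c_[(a[:,:2]-C)@x,(a[:,:2]-C)@y]; print('griptop',len(a),a.mean(0),cv2.minAreaRect((G*1000).astype(np.float32)))
print(s['t'],s['ft_force'],s['gripper_width'],s['tool_pos'])
p,d=bot.capture('scene'); save('sc7',p)
p,d=bot.capture('top'); save('top7',p);c=bot.get_calibration('top');P=cloud(c,d);q=p.astype(int);mx=q.max(-1);sat=mx-q.min(-1)
m=np.zeros(d.shape,bool);m[190:250,335:455]=1;m&=(sat<25)&(mx>90)&(abs(P[...,2]-.096)<.008)
k,l,st,ce=cv2.connectedComponentsWithStats(m.astype(np.uint8))
for i in range(1,k):
    if st[i,4]>12: print(ce[i],st[i,4],P[l==i].mean(0))
"
```

```text
plate 4261 [0.5617 0.3003 0.1302] ((-0.15090560913085938, -0.6169147491455078), (76.35772705078125, 53.549598693847656), 0.2296714037656784) [-0.001  -0.0021  0.1302]
griptop 656 [0.5616 0.2995 0.1759] ((0.16133546829223633, -0.5633516311645508), (29.259899139404297, 12.695377349853516), 89.8125)
15.45 [-0.3208  0.3739 -0.2478] 0.042915316778862435 [0.5332 0.2316 0.2644]
[428.3542 213.3458] 240 [ 0.4772 -0.2896  0.0966]
[370.2388 217.2836] 67 [ 0.4703 -0.1228  0.0968]
[373.3239 232.7183] 71 [ 0.426  -0.1299  0.0966]
```

View pics/wr7.png

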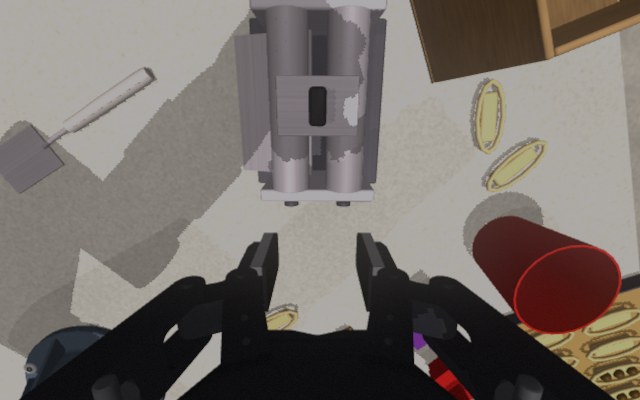

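View pics/sc7.png

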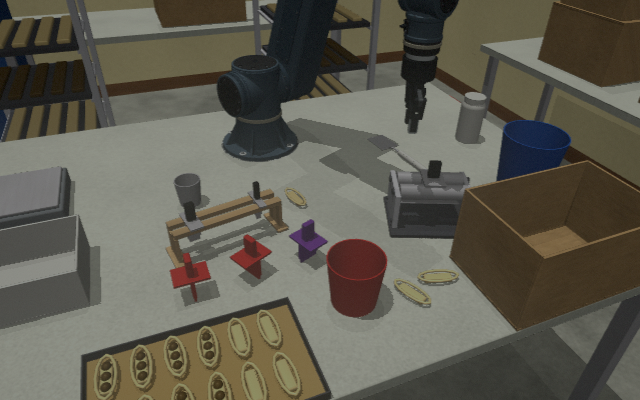

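The gauge stands level and centred on both rollers (plate at (317,106) in the wrist view). The gripper is clear and the other two gauges have not moved, so I hand the job in.

```bash
python3 -c "
from rig import bot
print(bot.close_job())"
```

```text
the job is handed in; nothing more can be done
None
```

The wide gauge is standing in the roller gap with its stop plate down on both rollers, released, and the job is handed in. I took it from the middle of the rack, where its plate measured 76 x 54 mm. I lowered it in steps, the last ones 1 mm or less, until the plate touched at about 8 N. I then let go and backed the arm away. The run took about 15.6 s.

My last checks, from the wrist and top cameras:
- **Position:** the plate is within about 1 mm of the gap's centre both across and along the rollers.
- **Seating:** the plate's top measured 0.130 m, against 0.131 m expected when it is seated. Its tilt is under 0.2 degrees.
- **Other gauges:** the medium and narrow gauges are within about 1 mm of where they started.
- **Robot:** the force reading was near zero and the gripper was clear of everything.

No check failed. The three cameras' first estimates of the gap centre differed by at most about 3 mm. The one blurred wrist picture was retaken at rest before I used it.

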